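# Dock the baby monitor handset and lock it for the night

### The arm

A 6-joint arm with a two-finger parallel gripper is mounted at the origin on the work surface. World frame = base frame: x ahead of the robot, y to its left, z up, the work surface at z = 0. Lengths are in m, angles in rad, forces in N, time in s.
With the tool pointing down it reaches from about 0.4 to 0.825 m from the base axis. Payload 7 kg.
Tool frame: the origin (TCP) lies between the finger pads, 19 mm behind the fingertips; this is the grasp point; z points along the fingers, y is the line along which they close (so a half turn about z gives the same grasp; the last joint's range is limited). The gripper opens to 88 mm and grips with 3 to 60 N. Pads are 19 mm wide; open, the fingers measure 130 mm over their backs; the gripper's body (78 mm by 193 mm) begins 47 mm behind the grasp point.
Start: joints at [1.633, 0.359, 0.012, 0, -1.224, -0.288], TCP at [0.151, 0.658, 0.245] pointing down, gripper open.
Joint ranges: [-3.07, 3.07], [-1.43, 2.12], [-1.02, 1.25], [-3.03, 1.67], [-3.05, -0], [-3.03, 3.03]. Speed limits (rad/s): [2.39, 2.39, 3.01, 3.14, 3.14, 3.14].

### API

Orientations are given as [roll, pitch, yaw] about the fixed x, y, z axes, in that order (R = Rz(yaw) Ry(pitch) Rx(roll)).
In Python, from station import get_state, cams, arm, nets gives the robot as it stands.
- The arm moves only by the shell command python3 -m creep 'ROWS' [FORCE]. ROWS is a JSON object of lists of equal length, an entry for each row: "translation": the shift along the world's x, y, z in mm, a list of three; "spin": the turn about the world's z in rad; "gripper": the opening, from 0 (shut) to 1 (fully open). In form: {"translation": [[dx, dy, dz], ...], "spin": [spin, ...], "gripper": [gripper, ...]}. A call has 1 to 8 rows; each row shifts and turns the commanded pose from where the row before left it; what a row does not reach is not made up. A row lasts 1/10 s, in which the tool goes at most 50 mm and 8.59 degrees, less where a joint would pass 70% of its speed; a pose out of reach is approached as far as the arm can. A call is refused whole if a number of a shift passes 50 or a number of a turn 0.15, either way. A call with a gripper value outside its range is refused whole. The fingers move at their own pace and stop on an object; FORCE is the grip in N (left out, the last holds). Time passes only in rows, so rows that do not move let the fingers close. It gives the time, the measured TCP pose, the force, the opening and the grip force at its end, in the units of the state.
- get_state(): the state, without advancing time (a new reading comes with each control period).
- cams.grab_frame(name): name is "scene" or "top" or "wrist"; returns a dict with "img" (384x512x3 uint8, red, green, blue), "mtx" (3x3 intrinsics, pixels), "R" (3x3) and "t" (3): a world point X has camera coordinates R X + t. Camera axes: x right, y down, z forward; pixel columns grow to the right and rows downward; lengths in m; the calibration is good to about 2 mm. A picture is of the moment at which its call begins. There is no depth.
- arm.job_done(): hands the job in; it is judged then, once.
Trained networks look in the newest picture that a camera, given by its name, has taken for a name from the list of things; names that differ only in an ending like _2 or _b are one class to them, and where a whole thing is asked for, a point or a joint stands for the part that bears it (a point fixed in the world has none). Each returns a list of dicts, best first, with "confidence" (0 to 1); they miss things now and then, are a little off and sometimes report something else, mostly with a low value. They report only what shows in the picture. A call takes as long as a camera call. They do not tell look-alikes from the thing itself.
- nets.search_frame(camera, label): "centre" ([x, y, z] in m, in world coordinates, good to about 4 mm: the middle of the surface that is visible of it).
- nets.pinpoint(camera, label): "centre" ([x, y, z] in m, in world coordinates, good to about 4 mm: a listed point, or the origin of a listed thing).
The state is a dict: "t": time; "q": joint angles; "qd": joint speeds; "joint_efforts": joint torques, N m; "eef_pos": TCP position; "ee_rot": TCP orientation; "force": force on the tool from outside, world axes, zero at the start; "moment": the same for the moment, N m; "width": finger opening in m; "gripper_force": force on a finger pad.
Only numpy, scipy, OpenCV 4.12 (cv2) and the standard library are available. Lean on these libraries where they do the work, as an engineer would, in place of code of your own. Each camera call takes 0.05 s, during which the arm holds its last target. There are 200 camera calls.

### The job

Put the baby monitor's handset away for the night: slide the lock grip on the sloping base unit fully open to its end stop, lay the handset face up and flat in the dock below it and let go, then slide the lock fully home to its other end stop so that its catch covers the handset. Leave the other things on the dresser where they are.

Things in the scene. Friction and masses are not known exactly. Their poses are not given: they have to be found in the camera images.
- handset: White plastic monitor handset, a flat slab 90 (x) x 50 (y) x 26 mm (z) with a black screen and three small keys on top, 130 g, loose, lying face up at one side. Origin: centre of its underside; z out of the face. Docked, its origin is at the dock's origin, its x along the dock's x (either way round), with 4 mm of play on each side.
- dock: Sloping top of the base unit, leaning 30 degrees, low end towards the robot. Origin: centre of the dock's floor, 60 mm above the dresser. x: up the slope, away from the robot; y: along the width; z: square out of the slope. Recess 98 (x) x 58 mm (y): a 10 mm high lip at the low end, side rails 8 mm high and thick, at the high end the lock's track (x 49 to 78 mm, 22 mm high).
- unit: Fixed white wedge-shaped monitor base unit, 180 mm wide (y), about 130 mm deep (x), about 100 mm high at the back with a short black aerial there. Origin: on the dresser, straight below the middle of the dock floor.
- lock (a joint): Place of the lock on its track, in m: 0 = locked (end stop; catch over the middle of the docked handset's upper end), 0.055 = fully open (end stop; catch clear of the dock). It opens towards +y of the dock, stays where it is left and takes about 1.5 N to move.
- lock_grip (a point): On the lock's upright grey fin, at dock x = 65 mm, y = joint value, z = 58 mm. Fin 14 mm wide (dock y), 20 mm long (dock x), from z = 29 to 66 mm. From it a catch, 12 mm wide, reaches down the slope to dock x = 31 mm, at z = 29 to 36 mm: 3 mm over a docked handset. The foot below the fin is 24 mm wide.
- shelf: Fixed beech shelf over the back of the dresser: board 740 mm wide, 200 deep, 20 thick, underside 250 mm above the dresser, on two side panels. Origin: on the dresser below the middle of its front edge; x points away from the robot. The edge is just beyond the lock grip: a tool pointing straight down there would strike it, one square to the slope has room.
- case: Bystander: mint plastic pacifier case with a clip lid, 85 x 58 x 36 mm with rounded edges, at the other side. Origin: centre of its underside.
- bottle: Bystander: glass baby bottle with teat, 62 mm across, 177 mm tall. Origin: centre of its underside.
- dish: Bystander: white ceramic dish, 110 mm across, 30 mm high. Origin: centre of its underside.
- ring_big: Bystander: wooden stacking ring, 80 mm across, 22 mm high, lying flat. Origin: centre of its underside.
- ring_small: Bystander: wooden stacking ring, 64 mm across, 22 mm high, lying flat. Origin: centre of its underside.
- jar: Bystander: white cream jar, 54 mm across, 50 mm high. Origin: centre of its underside.
Things that resemble listed ones, but are neither listed nor needed, are in the scene too. What is shaped like the handset but blue or purple is not meant.

How it is judged:
On the way, in this order (a step that is already met when the one before it is completed fails the run):
1. The lock is slid fully open, to its end stop (within 3 mm) (value of joint lock above 0.052 m), for 0.1 s.
2. The handset lies face up and flat in the dock, released and at rest, with the lock still open (x of handset in the frame of dock between -0.008 and 0.008 m and y of handset in the frame of dock between -0.008 and 0.008 m and z of handset in the frame of dock between -0.004 and 0.004 m and angle between the z axis of handset and the z axis of dock, either way round below 0.1 rad and angle between handset's own z axis and vertical below 0.8 rad and linear speed of handset below 0.02 m/s and contact force between the fingers and handset below 0.05 N and value of joint lock above 0.045 m), for 0.2 s.
3. The lock is slid home to its other end stop (within 3 mm) with the handset in the dock (x of handset in the frame of dock between -0.008 and 0.008 m and y of handset in the frame of dock between -0.008 and 0.008 m and z of handset in the frame of dock between -0.004 and 0.004 m and angle between the z axis of handset and the z axis of dock, either way round below 0.1 rad and angle between handset's own z axis and vertical below 0.8 rad and value of joint lock below 0.003 m), for 0.2 s.
At the end, for the whole second after the job is handed in: The handset lies face up in the dock, at rest: within 8 mm of the dock's centre along x and y, its underside within 4 mm of the dock's floor and within 0.1 rad of parallel to it; the lock is within 3 mm of its locked end stop (all of step 3 and linear speed of handset below 0.02 m/s); the robot touches nothing.
It fails at once if another thing on the dresser is moved by more than 30 mm (distance of any of case, bottle, dish, ring_big, ring_small, jar from where it was at the start of the episode above 0.03 m).
It fails at once if the bottle is tipped over (angle between bottle's own z axis and vertical above 0.5 rad).
It also fails if it takes over 61 s, if anything falls off the work surface, if the arm or the gripper's body presses on something with over 40 N, if the wrist force passes 120 N, or if a joint passes its speed limit or range.

## Working session

There is one attempt and no reset: what is moved stays moved. The work goes in short steps, Python scripts to look and compute and a shell command to move; the robot and the scene stay as the last step left them, time stands still between calls to the robot, and variables do not carry over. Pictures are saved under pics/ and viewed, at most 10 in all, crops included, and the job is handed in when it is done.

```bash
mkdir -p pics; ls; cat > h.py <<'E'
import numpy as np,cv2
from station import get_state,cams,arm,nets
def grab(n,f=None):
    d=cams.grab_frame(n)
    if f: cv2.imwrite('pics/'+f,d['img'][:,:,::-1])
    return d
def proj(d,X):
    c=np.asarray(X)@d['R'].T+d['t']; p=c@d['mtx'].T; return p[...,:2]/p[...,2:]
E
python3 - <<'E'
from h import *
s=get_state(); print(s)
a=grab('scene');b=grab('top')
w=grab('wrist')
im=np.vstack([np.hstack([a['img'],b['img']])])
cv2.imwrite('pics/s.png',a['img'][:,:,::-1]);cv2.imwrite('pics/t.png',b['img'][:,:,::-1]);cv2.imwrite('pics/w.png',w['img'][:,:,::-1])
for c,d in (('scene',a),('top',b),('wrist',w)):
    print(c,'pos',(-d['R'].T@d['t']).round(3),'fwd',d['R'][2].round(2))
for c in ('scene','top'):
    for l in ['handset','dock','unit','lock','lock_grip','shelf','case','bottle','dish','ring_big','ring_small','jar']:
        for f in ('pinpoint',):
            try: print(c,l,[(np.round(r['centre'],3).tolist(),round(r['confidence'],2)) for r in getattr(nets,f)(c,l)][:4])
            except Exception as e: print(c,l,f,e)
E
```

```text
pics
{'t': 0.0, 'q': array([ 1.63310649e+00,  3.59366805e-01,  1.10948292e-02, -3.41497598e-04,
       -1.22409282e+00, -2.88087928e-01]), 'qd': array([ 0.00053487, -0.00011354, -0.00074439,  0.00197856, -0.00087113,
       -0.00020658]), 'joint_efforts': array([ 4.82715659e-04, -5.82709765e+01,  2.93049985e+01,  6.99693114e+00,
        6.85519277e-03, -1.65815354e-04]), 'eef_pos': array([0.1510394 , 0.65743411, 0.24445286]), 'ee_rot': array([ 3.13999760e+00, -1.37871525e-04, -2.25893949e-01]), 'force': array([-0.13487487,  0.70871671,  0.41995887]), 'moment': array([-0.02868618,  0.00118032, -0.00118044]), 'gripper_force': 0.0, 'width': 0.08750845232698899}
scene pos [0.703 1.107 1.23 ] fwd [-0.14 -0.7  -0.7 ]
top pos [ 0.366 -0.01   1.448] fwd [ 0.09  0.02 -1.  ]
wrist pos [0.232 0.639 0.385] fwd [-0.3   0.07 -0.95]
scene handset [([0.545, -0.32, 0.002], 0.68), ([0.286, -0.23, 0.002], 0.68), ([0.402, -0.326, 0.0], 0.55), ([0.265, -0.364, -0.002], 0.47)]
scene dock [([0.621, 0.016, 0.061], 0.71)]
scene unit [([0.622, 0.008, -0.0], 0.91)]
scene lock pinpoint it knows: bottle, case, d
[... 418 characters left out ...]
0.002], 0.75)]
top handset [([0.285, -0.231, -0.002], 0.75), ([0.399, -0.326, -0.002], 0.72), ([0.26, -0.359, -0.0], 0.61), ([0.548, -0.314, 0.002], 0.6)]
top dock [([0.623, 0.011, 0.064], 0.73)]
top unit [([0.625, 0.012, 0.001], 0.87)]
top lock pinpoint it knows: bottle, case, dish, dock, handset, jar, lock_grip, ring_big, ring_small, shelf, unit
top lock_grip [([0.652, 0.007, 0.147], 0.6)]
top shelf []
top case [([0.364, 0.294, -0.003], 0.94)]
top bottle [([0.447, 0.461, -0.004], 0.7), ([0.624, 0.011, 0.064], 0.29)]
top dish [([0.423, -0.455, 0.002], 0.59)]
top ring_big [([0.399, -0.083, -0.004], 0.6)]
top ring_small [([0.56, 0.515, -0.005], 0.62)]
top jar [([0.552, -0.473, -0.006], 0.57)]
```

View pics/s.png

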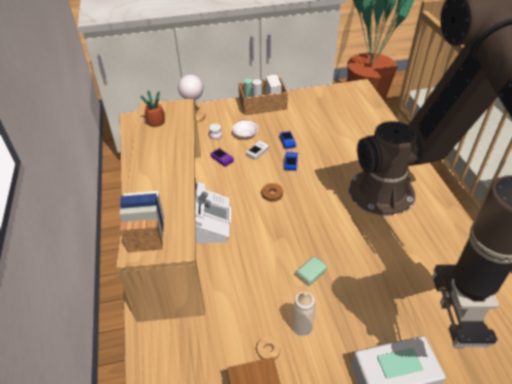

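View pics/t.png

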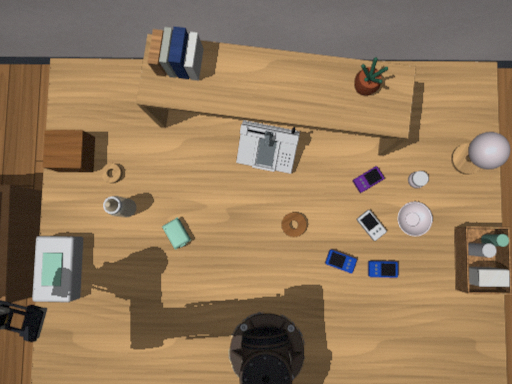

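```bash
cat >> h.py <<'E'
def crop(d,x0,y0,w,h,s): return cv2.resize(d['img'][y0:y0+h,x0:x0+w,::-1],None,fx=s,fy=s,interpolation=cv2.INTER_CUBIC)
E
python3 - <<'E'
from h import *
a=grab('scene');b=grab('top')
im=np.vstack([crop(a,170,170,100,75,4).repeat(1,0)])
im2=crop(b,215,90,100,100,4)
im=cv2.copyMakeBorder(im,0,100,0,0,cv2.BORDER_CONSTANT)
cv2.imwrite('pics/c1.png',np.hstack([im,im2]))
E
```

```text
(no output)
```

View pics/c1.png

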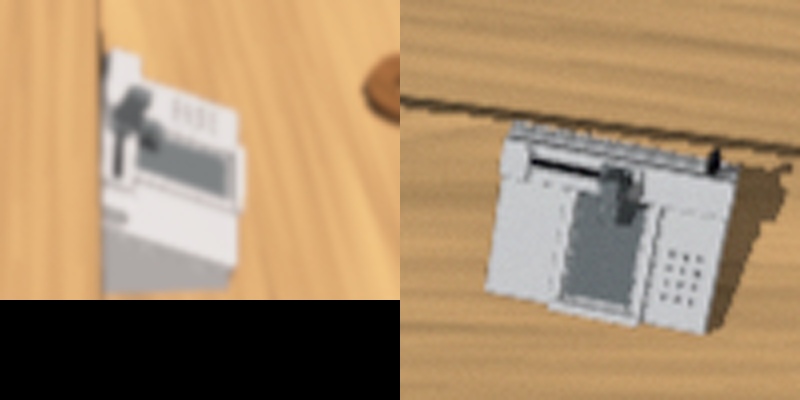

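```bash
cat >> h.py <<'E'
def deproj(d,uv,z):
    r=d['R'].T@np.linalg.solve(d['mtx'],[uv[0],uv[1],1]); c=-d['R'].T@d['t']; return c+r*(z-c[2])/r[2]
def T(o,yaw,tilt=0):  # dock frame: x up slope
    c,s=np.cos(yaw),np.sin(yaw); Rz=np.array([[c,-s,0],[s,c,0],[0,0,1]])
    c,s=np.cos(tilt),np.sin(tilt); return Rz@np.array([[c,0,-s],[0,1,0],[s,0,c]]),np.array(o)
E
python3 - <<'E'
from h import *
b=grab('top')
def pp(x,y): return (215+(x-400)/4,90+y/4)
def yaw(p,q): d=p-q; return np.arctan2(-d[0],d[1]).round(3)
L,R_=deproj(b,pp(486,290),.02),deproj(b,pp(706,333),.02); print('front',L,R_,yaw(L,R_))
L,R_=deproj(b,pp(562,296),.036),deproj(b,pp(632,308),.036); print('floor low',L,R_,yaw(L,R_))
for z in(.25,.27):
  L,R_=deproj(b,pp(402,100),z),deproj(b,pp(798,154),z); print('shelf',L,R_,yaw(L,R_))
for k in range(3):
  for c in('scene','top'):
    grab(c)
    for l in('dock','unit','lock_grip'): print(c,l,[np.round(r['centre'],4).tolist() for r in nets.pinpoint(c,l)[:1]])
    print([np.round(r['centre'],4).tolist() for r in nets.pinpoint(c,'handset') if abs(r['centre'][0]-.4)<.05])
E
```

```text
front [0.5943177  0.10607464 0.02      ] [ 0.561494  -0.0721262  0.02     ] -0.182
floor low [0.58765607 0.04383716 0.036     ] [ 0.57866975 -0.01223209  0.036     ] -0.159
shelf [0.68849713 0.14775361 0.25      ] [ 0.65370781 -0.12359169  0.25      ] -0.128
shelf [0.68310748 0.14511353 0.27      ] [ 0.64889918 -0.12170006  0.27      ] -0.128
scene dock [[0.6217, 0.0149, 0.0608]]
scene unit [[0.6236, 0.008, -0.0001]]
scene lock_grip [[0.6499, 0.0036, 0.1425]]
[[0.4001, -0.3265, -0.0014]]
top dock [[0.6244, 0.0132, 0.0637]]
top unit [[0.6252, 0.0123, 0.0026]]
top lock_grip [[0.6233, 0.0121, 0.0651]]
[[0.3996, -0.327, -0.0022]]
scene dock [[0.622, 0.0125, 0.0584]]
scene unit [[0.6224, 0.0111, -0.0023]]
scene lock_grip [[0.6514, 0.0031, 0.1385]]
[[0.4011, -0.324, -0.001]]
top dock [[0.6233, 0.0094, 0.0633]]
top unit [[0.6244, 0.0125, 0.0028]]
top lock_grip [[0.6539, 0.005, 0.1425]]
[[0.398, -0.326, 0.0002]]
scene dock [[0.6197, 0.0129, 0.0572]]
scene unit [[0.6223, 0.0112, -0.0032]]
scene lock_grip [[0.6492, 0.0043, 0.14]]
[[0.4019, -0.3231, -0.0]]
top dock [[0.6258, 0.0129, 0.0614]]
top unit [[0.6265, 0.0145, 0.003]]
top lock_grip [[0.6512, 0.0091, 0.1439]]
[[0.3967, -0.3266, -0.0018]]
```

```bash
python3 -m creep '{"translation":[[22,-41,8],[22,-41,8],[22,-41,8],[22,-41,8],[22,-41,8],[22,-41,8],[22,-41,0],[22,-41,0]],"spin":[-0.15,-0.15,-0.15,-0.15,-0.15,-0.15,-0.15,-0.15],"gripper":[0,0,0,0,0,0,0,0]}' 20
python3 -m creep '{"translation":[[22,-41,0],[22,-41,0],[22,-41,0],[22,-41,0],[22,-41,0],[22,-41,0],[22,-41,0],[22,-41,0]],"spin":[-0.15,-0.15,-0.15,-0.15,-0.15,-0.15,-0.15,-0.15],"gripper":[0,0,0,0,0,0,0,0]}'
python3 -m creep '{"translation":[[0,0,0],[0,0,0],[0,0,0],[0,0,0],[0,0,0]],"spin":[-0.14,-0.14,-0.14,-0.14,-0.12],"gripper":[0,0,0,0,0]}'
python3 - <<'E'
from h import *
w=grab('wrist','w1.png'); print((-w['R'].T@w['t']).round(3),w['R'][2].round(2)); print(get_state()['q'])
for l in('dock','unit','lock_grip'): print(l,[np.round(r['centre'],4).tolist() for r in nets.pinpoint('wrist',l)[:2]])
E
```

```text
t: 3.7
eef_pos: [0.3277, 0.3282, 0.294]
ee_rot: [-3.141, 0.001, -1.432]
force: [1.0, 0.2, 0.3]
width: 0.029
gripper_force: 0.0
t: 4.5
eef_pos: [0.5038, -0.0001, 0.2939]
ee_rot: [-3.141, 0.001, -2.632]
force: [1.3, -0.1, -0.9]
width: 0.0006
gripper_force: 0.0
t: 5.0
eef_pos: [0.5031, 0.0017, 0.2935]
ee_rot: [3.141, 0.0, 2.971]
force: [0.0, -0.1, -0.4]
width: 0.0003
gripper_force: 0.0
[0.42  0.016 0.434] [ 0.3  -0.05 -0.95]
[ 3.94551806e-01  4.22261959e-02 -2.80736760e-01 -6.23867791e-05
 -1.24757262e+00 -2.14190232e+00]
dock [[0.6229, 0.0089, 0.0641], [0.3669, 0.2944, 0.0024]]
unit [[0.6229, 0.0112, -0.0017]]
lock_grip []
```

View pics/w1.png

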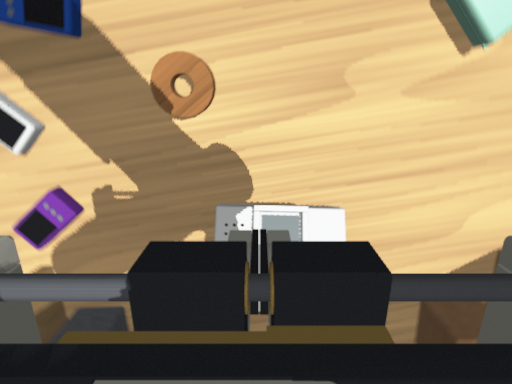

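```bash
python3 -m creep '{"translation":[[0,0,40],[30,0,30],[45,0,0],[25,10,0],[0,0,0]],"spin":[0,0,0,0,0],"gripper":[0,0,0,0,0]}'
python3 - <<'E'
from h import *
w=grab('wrist'); cv2.imwrite('pics/w2.png',crop(w,106,60,300,225,2.6)); np.savez('w2.npz',**w)
print((-w['R'].T@w['t']).round(3))
for i in range(3):
  grab('wrist')
  for l in('dock','unit','lock_grip'): print(l,[np.round(r['centre'],4).tolist() for r in nets.pinpoint('wrist',l)[:2]])
E
```

```text
t: 5.7
eef_pos: [0.6055, 0.0126, 0.3614]
ee_rot: [-3.141, -0.002, 2.98]
force: [0.2, -0.0, -0.9]
width: 0.0003
gripper_force: 0.0
[0.523 0.026 0.502]
dock [[0.6211, 0.0101, 0.0604]]
unit [[0.6236, 0.0088, -0.0006]]
lock_grip [[0.6563, 0.0077, 0.1463]]
dock [[0.6219, 0.0095, 0.0601]]
unit []
lock_grip [[0.6529, 0.0051, 0.1431]]
dock [[0.6239, 0.0098, 0.0619]]
unit [[0.6233, 0.0073, 0.0022]]
lock_grip [[0.652, 0.0093, 0.143], [0.4014, -0.326, -0.0016]]
```

View pics/w2.png

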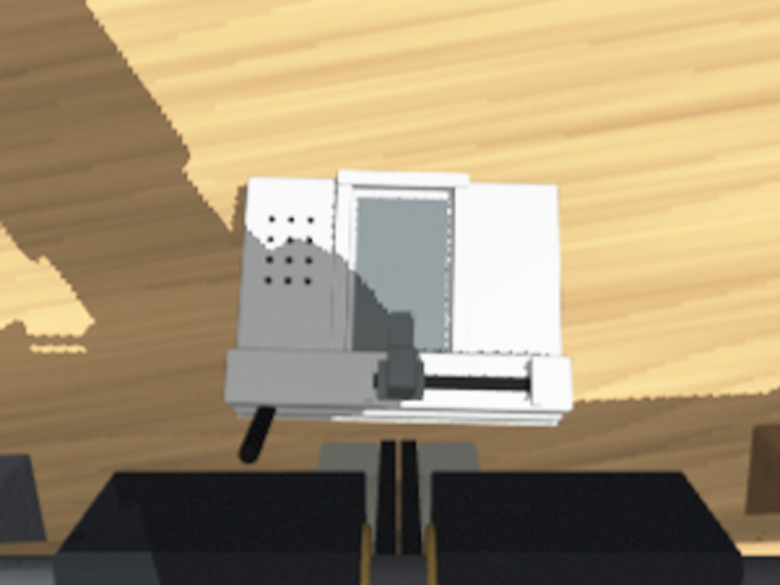

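```bash
python3 - <<'E'
from h import *
from scipy.optimize import least_squares
w=dict(np.load('w2.npz'))
pix=np.array([[357,199],[448,199],[388,313],[413,313],[228,349],[572,356]])/2.6+[106,60]
def pts(p):
    R,o=T([p[0],p[1],.06],p[2],np.pi/6); l=p[3];a=p[4]
    P=np.array([[-.049,-.029,0],[-.049,.029,0],[.031,l-.006,.036],[.031,l+.006,.036],[.049,-a,.022],[.049,a,.022]])
    return P@R.T+o
r=least_squares(lambda p:(proj(w,pts(p))-pix).ravel(),[.623,.01,-.17,0,.09])
print(r.x.round(4),r.fun.reshape(-1,2).round(1))
# shelf edge, scene + top
a=grab('scene');b=grab('top')
g=lambda d:cv2.cvtColor(d['img'],cv2.COLOR_RGB2GRAY).astype(float)
A=g(a)
for v in(130,150,170,235,250,): print('scene',v,A[v,186:206].astype(int).tolist())
B=g(b)
for u in(180,200,220,290,330,350): print('top',u,B[95:140,u].astype(int).tolist())
E
```

```text
[ 6.260e-01  1.120e-02 -1.822e-01 -3.000e-04  9.000e-02] [[-1.8 -1.9]
 [ 1.9 -1.1]
 [ 0.3  0.6]
 [-0.3  0.7]
 [ 0.   0.9]
 [ 0.   0.7]]
scene 130 [100, 101, 101, 100, 99, 99, 98, 102, 116, 133, 137, 125, 97, 67, 53, 49, 38, 31, 35, 44]
scene 150 [101, 102, 102, 99, 98, 98, 99, 99, 107, 126, 138, 145, 150, 156, 172, 188, 195, 195, 197, 201]
scene 170 [199, 200, 187, 152, 119, 107, 105, 106, 128, 171, 191, 196, 197, 197, 197, 197, 197, 199, 199, 199]
scene 235 [198, 200, 199, 197, 195, 191, 188, 185, 177, 167, 172, 180, 182, 182, 182, 182, 182, 182, 182, 182]
scene 250 [198, 200, 200, 198, 197, 191, 188, 184, 174, 163, 178, 190, 193, 193, 193, 189, 183, 182, 180, 179]
top 180 [75, 78, 62, 34, 25, 25, 36, 48, 58, 66, 76, 98, 122, 132, 155, 185, 200, 210, 208, 190, 145, 120, 100, 149, 202, 199, 195, 195, 187, 173, 163, 138, 97, 83, 84, 85, 82, 79, 77, 78, 77, 64, 55, 51, 58]
top 200 [94, 94, 94, 93, 94, 94, 96, 97, 101, 101, 103, 105, 104, 102, 103, 104, 101, 99, 98, 93, 91, 89, 88, 90, 85, 87, 84, 83, 83, 78, 75, 80, 79, 72, 71, 71, 69, 65, 64, 62, 60, 54, 53, 47, 44]
top 220 [98, 97, 1
[... 157 characters left out ...]
 39, 39, 51, 76, 109]
top 290 [195, 190, 190, 187, 177, 156, 122, 92, 110, 165, 199, 203, 204, 204, 194, 193, 199, 199, 167, 114, 115, 116, 110, 110, 111, 112, 109, 98, 63, 33, 32, 31, 30, 33, 35, 34, 34, 37, 34, 32, 32, 29, 36, 31, 35]
top 330 [198, 195, 199, 202, 209, 180, 111, 114, 119, 114, 106, 104, 106, 111, 113, 111, 106, 111, 112, 111, 104, 107, 107, 107, 111, 114, 113, 114, 112, 112, 109, 112, 107, 96, 78, 92, 107, 109, 110, 111, 112, 112, 113, 110, 110]
top 350 [110, 112, 111, 108, 105, 103, 112, 111, 110, 108, 117, 115, 108, 107, 109, 108, 108, 110, 110, 110, 115, 115, 111, 111, 106, 111, 111, 115, 116, 115, 112, 113, 108, 108, 108, 117, 118, 99, 107, 108, 107, 107, 113, 112, 110]
```

```bash
python3 - <<'E'
from h import *
a=grab('scene');b=grab('top')
for z in (.25,.27):
  print(z,[deproj(a,(194.6,v),z).round(4)[:2].tolist() for v in(160,200,250)], [deproj(b,p,z).round(4)[:2].tolist() for p in((330,129),(350,132),(218,114.8))])
w=b['img'];g=w.astype(int);m=((g.min(2)>150)&(g.max(2)-g.min(2)<35)).astype(np.uint8); m[:,:]=cv2.morphologyEx(m,cv2.MORPH_CLOSE,np.ones((3,3)))
sub=m[200:250,350:395]; n,l,s,c=cv2.connectedComponentsWithStats(sub); print(s,c+[350,200])
k=1+s[1:,4].argmax(); ys,xs=np.where(l==k); p=np.array([deproj(b,(x+350,y+200),.026)[:2] for x,y in zip(xs,ys)],np.float32); r=cv2.minAreaRect(p*1000);print(r)
bx=cv2.boxPoints(r);print(bx.round(0))
E
```

```text
0.25 [[0.6649, -0.0444], [0.6872, 0.134], [0.7104, 0.3184]] [[0.6528, -0.1657], [0.6451, -0.22], [0.6891, 0.1409]]
0.27 [[0.6656, -0.0209], [0.6876, 0.1539], [0.7102, 0.3345]] [[0.648, -0.1631], [0.6404, -0.2165], [0.6837, 0.1384]]
[[   0    0   45   50 1958]
 [   8   10   29   31  292]] [[371.90143003 224.14249234]
 [372.6609589  226.89726027]]
((399.1328125, -325.58355712890625), (89.37031555175781, 51.008750915527344), 39.44974136352539)
[[ 348. -334.]
 [ 381. -374.]
 [ 450. -317.]
 [ 417. -277.]]
```

```bash
python3 -m creep '{"translation":[[0,-18,-30],[0,-18,-45],[0,0,-45],[0,0,-45],[0,0,-45],[0,0,-33],[8,0,0],[0,0,0]],"spin":[0.037,0,0,0,0,0,0,0],"gripper":[0,0,0,0,0,0,0,0]}'
python3 -m creep '{"translation":[[8,0,0],[4,0,0],[0,0,0]],"spin":[0,0,0],"gripper":[0,0,0]}'
```

```text
t: 7.35
eef_pos: [0.6127, -0.0242, 0.121]
ee_rot: [-3.141, 0.0, 3.015]
force: [0.5, -0.5, 0.8]
width: 0.0
gripper_force: 0.0
t: 7.65
eef_pos: [0.6247, -0.024, 0.1219]
ee_rot: [3.141, 0.003, 3.014]
force: [0.1, 0.1, 0.5]
width: 0.0004
gripper_force: 0.0
```

```bash
python3 -m creep '{"translation":[[1,0,-2],[1,0,-2],[0,0,0]],"spin":[0,0,0],"gripper":[0,0,0]}'
python3 -m creep '{"translation":[[1,0,0],[1,0,0],[0,0,0]],"spin":[0,0,0],"gripper":[0,0,0]}'
```

```text
t: 7.95
eef_pos: [0.6249, -0.0242, 0.1161]
ee_rot: [-3.142, -0.0, 3.014]
force: [-0.4, -0.2, 0.5]
width: 0.0003
gripper_force: 0.0
t: 8.25
eef_pos: [0.6273, -0.0241, 0.1164]
ee_rot: [3.142, 0.0, 3.014]
force: [-0.3, 0.0, -0.5]
width: 0.0007
gripper_force: 0.0
```

```bash
python3 -m creep '{"translation":[[1,8,0],[1,8,0],[1,8,0],[1,8,0]],"spin":[0,0,0,0],"gripper":[0,0,0,0]}'
python3 -m creep '{"translation":[[2,8,0],[1,8,0],[2,8,0],[0,0,0]],"spin":[0,0,0,0],"gripper":[0,0,0,0]}'
python3 - <<'E'
from h import *
w=grab('wrist'); s=grab('scene'); t=grab('top')
cv2.imwrite('pics/c2.png',np.hstack([crop(s,170,170,75,75,5),crop(t,215,90,75,75,5)]))
for c in('scene','top'): print([np.round(r['centre'],4).tolist() for r in nets.pinpoint(c,'lock_grip')[:2]])
E
```

```text
t: 8.65
eef_pos: [0.6313, 0.0086, 0.1165]
ee_rot: [-3.141, 0.0, 3.015]
force: [0.1, -1.1, 1.0]
width: 0.0005
gripper_force: 0.8
t: 9.05
eef_pos: [0.6354, 0.0331, 0.1159]
ee_rot: [-3.141, -0.002, 3.015]
force: [-4.6, 1.5, -0.2]
width: 0.0001
gripper_force: 0.4
[]
[]
```

View pics/c2.png

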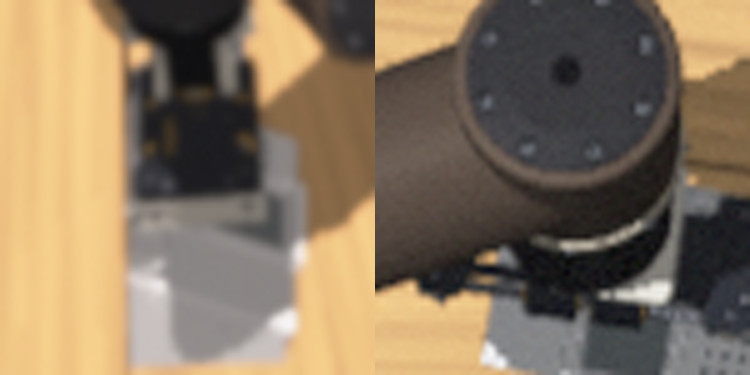

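```bash
python3 -m creep '{"translation":[[-1,2,0],[0,2,0],[0,2,0]],"spin":[0,0,0],"gripper":[0,0,0]}'
python3 -m creep '{"translation":[[0,2,0],[0,2,0],[0,0,0]],"spin":[0,0,0],"gripper":[0,0,0]}'
```

```text
t: 9.6
eef_pos: [0.6351, 0.0379, 0.1163]
ee_rot: [-3.142, -0.0, 3.014]
force: [-1.9, -0.4, -0.5]
width: 0.0004
gripper_force: 0.5
t: 9.9
eef_pos: [0.6355, 0.0418, 0.1165]
ee_rot: [-3.141, 0.001, 3.015]
force: [1.0, -2.4, -0.9]
width: 0.0005
gripper_force: 0.9
```

```bash
python3 -m creep '{"translation":[[0,2,0],[0,1,0],[0,0,0]],"spin":[0,0,0],"gripper":[0,0,0]}'
python3 -m creep '{"translation":[[0,2,0],[0,1,0],[0,0,0]],"spin":[0,0,0],"gripper":[0,0,0]}'
```

```text
t: 10.2
eef_pos: [0.6353, 0.0426, 0.1165]
ee_rot: [-3.139, -0.0, 3.014]
force: [2.3, -11.6, -0.7]
width: 0.0003
gripper_force: 5.7
t: 10.5
eef_pos: [0.6353, 0.0432, 0.1166]
ee_rot: [-3.136, -0.0, 3.013]
force: [4.3, -22.6, -1.0]
width: 0.0005
gripper_force: 10.4
```

```bash
python3 -m creep '{"translation":[[0,-8,0],[-20,0,20],[-30,-30,30],[-30,-40,20],[-30,-40,20],[-30,-45,0],[-30,-45,0],[-30,-45,0]],"spin":[0,0,0.136,0.136,0.136,0.136,0.136,0.136],"gripper":[0,0,0.8,0.8,0.8,0.8,0.8,0.8]}'
python3 -m creep '{"translation":[[-30,-45,0],[-25,-45,0],[0,-32,0],[0,0,0]],"spin":[0,0,0,0],"gripper":[0.8,0.8,0.8,0.8]}'
python3 - <<'E'
from h import *
w=grab('wrist');s=grab('scene'); t=grab('top')
cv2.imwrite('pics/c3.png',np.vstack([w['img'][:,:,::-1], np.hstack([crop(s,180,170,64,50,4),crop(t,225,95,64,50,4)])]))
np.savez('w3.npz',**w)
for c in('scene','top'): print([np.round(r['centre'],4).tolist() for r in nets.pinpoint(c,'lock_grip')[:2]])
for i in range(2):
  grab('wrist');print([np.round(r['centre'],4).tolist() for r in nets.pinpoint('wrist','handset')])
E
```

```text
t: 11.3
eef_pos: [0.447, -0.1882, 0.2031]
ee_rot: [-3.141, 0.002, -2.449]
force: [0.5, -0.6, 0.3]
width: 0.043
gripper_force: 0.0
t: 11.7
eef_pos: [0.3957, -0.3073, 0.2027]
ee_rot: [-3.14, 0.001, -2.459]
force: [0.6, 0.1, 0.6]
width: 0.0694
gripper_force: 0.0
[[0.661, 0.0561, 0.1395]]
[[0.6639, 0.0622, 0.1442]]
[[0.4044, -0.3268, -0.0021], [0.2639, -0.3599, -0.0005], [0.2838, -0.2314, 0.0013]]
[[0.2861, -0.2305, -0.001], [0.4019, -0.3309, -0.0002], [0.2613, -0.3575, 0.002]]
```

View pics/c3.png

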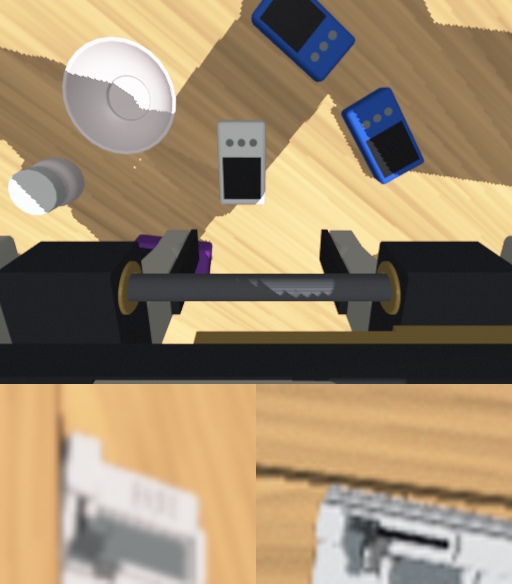

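```bash
python3 - <<'E'
from h import *
w=dict(np.load('w3.npz'))
P=np.array([deproj(w,p,.026)[:2] for p in((218.5,121),(265.5,122),(266,204.5),(219,203))])
print(P.round(4),P.mean(0))
d=(P[0]+P[1]-P[2]-P[3])/2; print(np.linalg.norm(d),np.linalg.norm(P[0]-P[1]),'tool x angle',np.arctan2(d[1],d[0]), get_state()['eef_pos'])
E
```

```text
[[ 0.3782 -0.3728]
 [ 0.3492 -0.3355]
 [ 0.4172 -0.2789]
 [ 0.4482 -0.3199]] [ 0.39821754 -0.32678234]
0.0881132501094794 0.04723720419629662 tool x angle -2.4706162060427967 [ 0.39633907 -0.30384425  0.20245798]
```

```bash
python3 -m creep '{"translation":[[-17,-37,0],[0,0,-45],[0,0,-45],[0,0,-40],[0,0,0]],"spin":[0,0,0,0,0],"gripper":[0.8,0.8,0.8,0.8,0.8]}' 15
python3 - <<'E'
from station import get_state; print(get_state()['eef_pos'])
E
```

```text
t: 12.65
eef_pos: [0.3757, -0.3397, 0.068]
ee_rot: [3.133, -0.004, -2.456]
force: [-0.6, 0.3, 1.1]
width: 0.0701
gripper_force: 0.0
[ 0.37573317 -0.33973254  0.06797127]
```

```bash
python3 -m creep '{"translation":[[2,-2,-20],[0,0,-14],[0,0,0]],"spin":[0,0,0],"gripper":[0.8,0.8,0.8]}' 15
python3 -m creep '{"translation":[[0,0,0],[0,0,0],[0,0,0],[0,0,0],[0,0,0]],"spin":[0,0,0,0,0],"gripper":[0.3,0.3,0.3,0.3,0.3]}' 15
```

```text
t: 12.95
eef_pos: [0.3812, -0.3434, 0.0387]
ee_rot: [3.141, -0.001, -2.455]
force: [0.1, 0.6, -0.5]
width: 0.0701
gripper_force: 0.0
t: 13.45
eef_pos: [0.3816, -0.3438, 0.0395]
ee_rot: [-3.14, 0.001, -2.455]
force: [-0.8, 3.0, 7.1]
width: 0.0494
gripper_force: 15.0
```

```bash
python3 -m creep '{"translation":[[0,0,0],[0,0,0],[0,0,-5],[0,0,0]],"spin":[0,0,0,0],"gripper":[0.7,0.7,0.7,0.7]}' 15
python3 -m creep '{"translation":[[0,0,0],[0,0,0],[0,0,0],[0,0,0]],"spin":[0,0,0,0],"gripper":[0.3,0.3,0.3,0.3]}' 15
```

```text
t: 13.85
eef_pos: [0.3805, -0.3434, 0.0327]
ee_rot: [3.141, -0.0, -2.456]
force: [-0.1, 0.3, 0.2]
width: 0.061
gripper_force: 0.0
t: 14.25
eef_pos: [0.3809, -0.3436, 0.0333]
ee_rot: [3.141, -0.0, -2.456]
force: [-0.1, 0.8, -1.3]
width: 0.0496
gripper_force: 15.0
```

```bash
python3 -m creep '{"translation":[[0,0,30],[0,0,40],[15,30,40],[25,40,17],[25,40,0],[25,40,0],[25,40,0],[25,40,0]],"spin":[0,0,-0.144,-0.144,-0.144,-0.144,-0.144,-0.144],"gripper":[0.3,0.3,0.3,0.3,0.3,0.3,0.3,0.3]}' 15
python3 -m creep '{"translation":[[25,40,0],[15,40,0],[12,35,0],[10,17,0],[0,0,0],[0,0,0]],"spin":[0,0,0,0,0,0],"gripper":[0.3,0.3,0.3,0.3,0.3,0.3]}' 15
python3 - <<'E'
from h import *
w=grab('wrist');s=grab('scene')
cv2.imwrite('pics/c4.png',np.hstack([cv2.resize(w['img'][60:360,106:506,::-1],(400,300)),crop(s,170,160,100,75,4)]))
print(get_state()['eef_pos'],get_state()['ee_rot'])
E
```

```text
t: 15.05
eef_pos: [0.5149, -0.1234, 0.1575]
ee_rot: [3.141, 0.0, 2.993]
force: [1.2, -1.2, -0.3]
width: 0.0499
gripper_force: 15.0
t: 15.65
eef_pos: [0.5762, 0.0068, 0.1568]
ee_rot: [-3.141, -0.001, 3.0]
force: [0.5, -0.7, -1.1]
width: 0.0497
gripper_force: 15.0
[0.5759581  0.00592009 0.15709967] [-3.14138007e+00 -6.01556875e-04  2.99837663e+00]
```

View pics/c4.png

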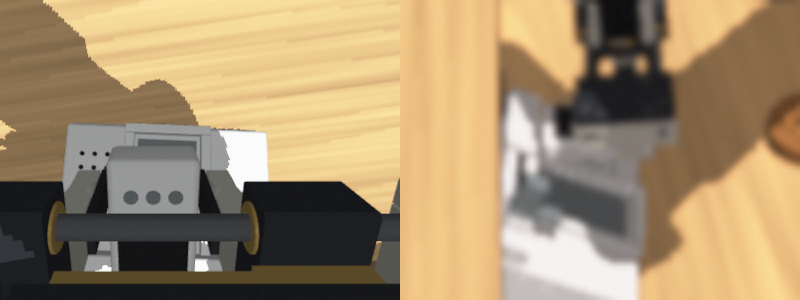

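```bash
python3 -m creep '{"translation":[[7,12,-15],[0,0,-15],[0,0,-9],[0,0,0],[0,0,0]],"spin":[-0.03,0,0,0,0],"gripper":[0.3,0.3,0.3,0.3,0.3]}' 15
python3 -m creep '{"translation":[[0,0,-3],[0,0,-3],[0,0,0],[0,0,0]],"spin":[0,0,0,0],"gripper":[0.3,0.3,0.3,0.3]}' 15
```

```text
t: 16.25
eef_pos: [0.5835, 0.0182, 0.1186]
ee_rot: [-3.141, 0.0, 2.969]
force: [0.4, -0.7, -0.1]
width: 0.0501
gripper_force: 15.0
t: 16.65
eef_pos: [0.5835, 0.0188, 0.1123]
ee_rot: [-3.142, 0.0, 2.969]
force: [-0.2, 0.4, -1.5]
width: 0.0496
gripper_force: 15.0
```

```bash
python3 -m creep '{"translation":[[0,0,-3],[0,0,-2],[0,0,0]],"spin":[0,0,0],"gripper":[0.3,0.3,0.3]}' 15
python3 -m creep '{"translation":[[0,0,0],[0,0,-3],[0,0,-3],[0,0,-3],[0,0,-3],[0,0,0]],"spin":[0,0,0,0,0,0],"gripper":[0.3,0.3,0.3,0.3,0.3,0.3]}' 4
```

```text
t: 16.95
eef_pos: [0.5833, 0.0189, 0.107]
ee_rot: [-3.142, -0.0, 2.969]
force: [-1.5, 1.0, 1.5]
width: 0.0499
gripper_force: 15.0
t: 17.55
eef_pos: [0.5834, 0.0188, 0.0947]
ee_rot: [-3.141, -0.0, 2.969]
force: [-0.9, -0.7, -1.2]
width: 0.0503
gripper_force: 4.0
```

```bash
python3 -m creep '{"translation":[[0,0,-3],[1,0,-2],[1,0,-3],[0,0,0]],"spin":[0,0,0,0],"gripper":[0.3,0.3,0.3,0.3]}' 4
python3 - <<'E'
from h import *
w=grab('wrist');s=grab('scene')
cv2.imwrite('pics/c5.png',np.hstack([cv2.resize(w['img'][60:360,106:506,::-1],(400,300)),crop(s,180,180,60,45,6.67)[:300]]))
E
```

```text
t: 17.95
eef_pos: [0.5857, 0.0188, 0.0868]
ee_rot: [-3.141, -0.0, 2.969]
force: [-0.4, 0.4, -1.5]
width: 0.0497
gripper_force: 4.0
```

View pics/c5.png

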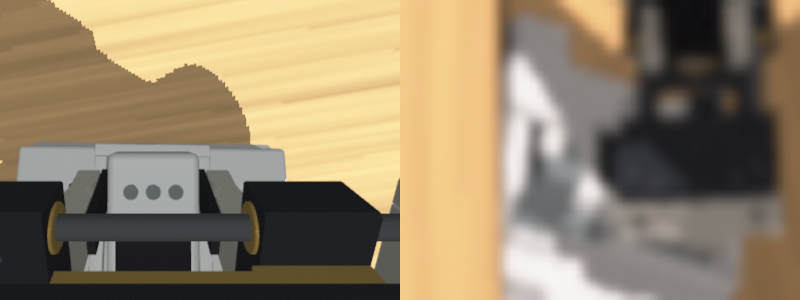

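```bash
python3 -m creep '{"translation":[[2,0,-2],[2,-1,-2],[1,0,-2],[2,0,-1],[0,0,0]],"spin":[0,0,0,0,0],"gripper":[0.3,0.3,0.3,0.3,0.3]}' 4
python3 -m creep '{"translation":[[0,0,-1],[0,0,-1],[0,0,0]],"spin":[0,0,0],"gripper":[0.3,0.3,0.3]}' 4
```

```text
t: 18.55
eef_pos: [0.5927, 0.0178, 0.08]
ee_rot: [-3.141, -0.0, 2.969]
force: [-0.1, 0.3, -0.5]
width: 0.05
gripper_force: 4.0
t: 18.85
eef_pos: [0.5926, 0.0179, 0.0782]
ee_rot: [3.141, 0.0, 2.969]
force: [-0.2, 0.6, -0.4]
width: 0.0496
gripper_force: 4.0
```

```bash
python3 -m creep '{"translation":[[0,0,-1],[0,0,0],[0,0,0],[0,0,0],[0,0,0],[-10,0,20],[-10,0,40],[-10,0,45]],"spin":[0,0,0,0,0,0,0,0],"gripper":[0.3,0.65,0.65,0.65,0.65,0.65,0.65,0.65]}' 4
python3 -m creep '{"translation":[[-20,0,45],[0,0,45],[30,0,40],[30,0,0],[0,0,0]],"spin":[0,0,0,0,0],"gripper":[0,0,0,0,0]}' 20
python3 - <<'E'
from h import *
w=grab('wrist'); s=grab('scene'); np.savez('w6.npz',**w)
cv2.imwrite('pics/c6.png',np.hstack([crop(w,106,100,200,160,2.5),crop(s,180,180,48,64,6.25)]))
for c in('wrist','scene','top'):
  if c=='top':grab(c)
  for l in('handset','lock_grip','dock'): print(c,l,[np.round(r['centre'],4).tolist() for r in nets.pinpoint(c,l) if r['centre'][0]>.55])
E
```

```text
t: 19.65
eef_pos: [0.5612, 0.0175, 0.1821]
ee_rot: [-3.14, -0.003, 2.969]
force: [1.4, 0.5, 1.2]
width: 0.057
gripper_force: 0.0
t: 20.15
eef_pos: [0.6052, 0.0181, 0.3128]
ee_rot: [3.141, 0.002, 2.969]
force: [-0.6, -0.4, -0.7]
width: 0.0223
gripper_force: 0.0
wrist handset [[0.6253, 0.0159, 0.0593]]
wrist lock_grip [[0.6634, 0.0601, 0.1429]]
wrist dock []
scene handset [[0.6229, 0.017, 0.0627]]
scene lock_grip [[0.6606, 0.0597, 0.1429]]
scene dock [[0.6195, 0.0147, 0.0589]]
top handset [[0.6239, 0.013, 0.0586], [0.5588, 0.517, -0.0035]]
top lock_grip []
top dock [[0.6227, 0.0108, 0.0616]]
```

View pics/c6.png

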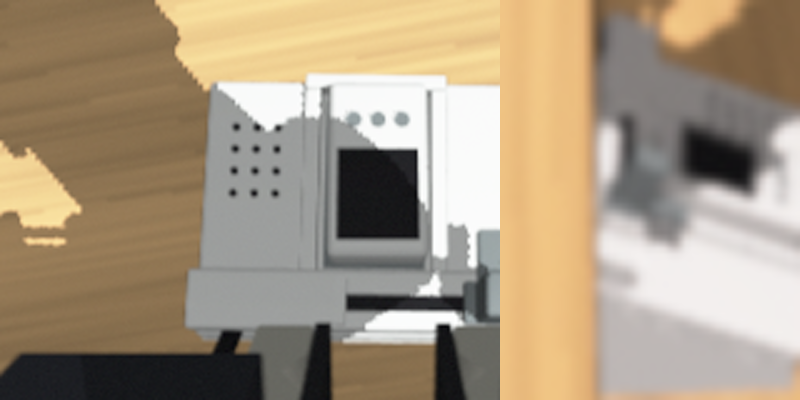

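```bash
python3 -m creep '{"translation":[[0,40,0],[0,37,-15],[0,0,-45],[0,0,-45],[0,0,-45],[0,0,-30],[0,0,-5],[0,0,0]],"spin":[0.045,0,0,0,0,0,0,0],"gripper":[0,0,0,0,0,0,0,0]}' 20
python3 -m creep '{"translation":[[15,0,0],[12,0,0],[5,0,0],[0,0,0],[0,0,0]],"spin":[0,0,0,0,0],"gripper":[0,0,0,0,0]}'
```

```text
t: 21.55
eef_pos: [0.6025, 0.0947, 0.1271]
ee_rot: [-3.141, -0.001, 3.015]
force: [-0.1, 0.5, 0.7]
width: 0.0004
gripper_force: 0.0
t: 22.05
eef_pos: [0.6344, 0.0948, 0.1276]
ee_rot: [3.141, 0.0, 3.014]
force: [-0.1, -0.7, -0.3]
width: 0.0003
gripper_force: 0.0
```

```bash
python3 -m creep '{"translation":[[3,0,-3],[3,0,-3],[0,0,0],[-1,-8,0],[-1,-8,0],[-1,-8,0],[0,0,0]],"spin":[0,0,0,0,0,0,0],"gripper":[0,0,0,0,0,0,0]}'
python3 -m creep '{"translation":[[-1,-7,0],[-1,-7,0],[-1,-7,0],[0,0,0]],"spin":[0,0,0,0],"gripper":[0,0,0,0]}'
```

```text
t: 22.75
eef_pos: [0.6371, 0.0696, 0.1213]
ee_rot: [-3.141, -0.0, 3.013]
force: [-0.5, 1.4, -0.7]
width: 0.0006
gripper_force: 0.0
t: 23.15
eef_pos: [0.6344, 0.0488, 0.1213]
ee_rot: [-3.141, 0.0, 3.014]
force: [0.4, -0.4, -0.5]
width: 0.0006
gripper_force: 0.0
```

```bash
python3 -m creep '{"translation":[[-1,-6,0],[-1,-6,0],[0,-2,0],[0,0,0]],"spin":[0,0,0,0],"gripper":[0,0,0,0]}'
python3 -m creep '{"translation":[[0,-2,0],[0,-1,0],[0,0,0]],"spin":[0,0,0],"gripper":[0,0,0]}'
```

```text
t: 23.55
eef_pos: [0.6323, 0.0353, 0.1212]
ee_rot: [-3.141, -0.0, 3.014]
force: [-0.6, -0.9, 0.2]
width: 0.0008
gripper_force: 0.5
t: 23.85
eef_pos: [0.6322, 0.0328, 0.1212]
ee_rot: [-3.141, -0.001, 3.014]
force: [-3.2, 0.8, 1.9]
width: 0.0004
gripper_force: 1.9
```

```bash
python3 -m creep '{"translation":[[0,-2,0],[0,0,0]],"spin":[0,0],"gripper":[0,0]}'
python3 -m creep '{"translation":[[0,-2,0],[0,0,0]],"spin":[0,0],"gripper":[0,0]}'
```

```text
t: 24.05
eef_pos: [0.632, 0.031, 0.1211]
ee_rot: [3.142, -0.001, 3.014]
force: [-4.1, 2.7, 2.4]
width: 0.0004
gripper_force: 2.9
t: 24.25
eef_pos: [0.632, 0.0304, 0.1212]
ee_rot: [3.14, -0.001, 3.014]
force: [-6.9, 9.1, 3.5]
width: 0.0005
gripper_force: 5.6
```

```bash
python3 -m creep '{"translation":[[0,-2,0],[0,0,0]],"spin":[0,0],"gripper":[0,0]}'
python3 -m creep '{"translation":[[0,6,0],[-15,4,5],[-20,0,35],[-15,0,45],[-10,0,45],[0,0,45],[30,0,20],[0,0,0]],"spin":[0,0,0,0,0,0,0,0],"gripper":[0,0,0,0,0,0,0,0]}'
python3 - <<'E'
from h import *
w=grab('wrist'); s=grab('scene'); np.savez('w7.npz',**w)
cv2.imwrite('pics/c7.png',np.hstack([crop(w,106,100,200,160,2.5),crop(s,180,180,48,64,6.25)]))
for c in('wrist','scene','top'):
  if c=='top':grab(c)
  for l in('handset','lock_grip','dock'): print(c,l,[np.round(r['centre'],4).tolist() for r in nets.pinpoint(c,l) if r['centre'][0]>.55])
E
```

```text
t: 24.45
eef_pos: [0.632, 0.03, 0.1212]
ee_rot: [3.138, -0.0, 3.015]
force: [-8.1, 17.0, 3.8]
width: -0.0
gripper_force: 8.8
t: 25.25
eef_pos: [0.6054, 0.0367, 0.3207]
ee_rot: [3.14, 0.008, 3.014]
force: [0.7, 0.2, -0.5]
width: 0.0005
gripper_force: 0.0
wrist handset [[0.6241, 0.0116, 0.0582]]
wrist lock_grip [[0.653, 0.0098, 0.1455]]
wrist dock []
scene handset [[0.6243, 0.0144, 0.0606]]
scene lock_grip [[0.6523, 0.0024, 0.1414]]
scene dock [[0.6206, 0.012, 0.0603]]
top handset [[0.624, 0.0129, 0.0551]]
top lock_grip []
top dock [[0.6259, 0.0121, 0.0611]]
```

View pics/c7.png

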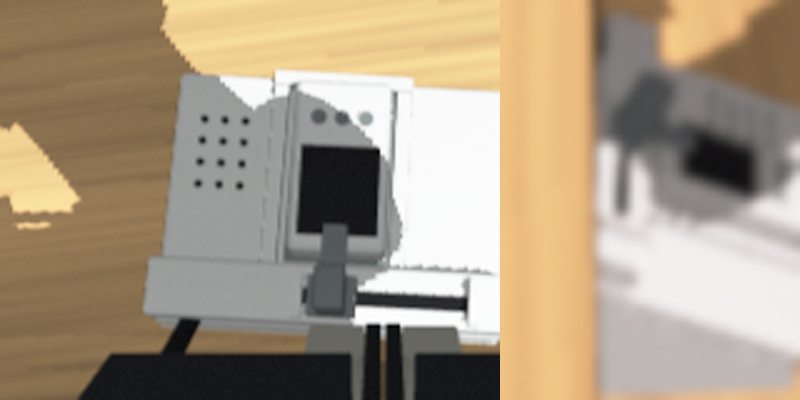

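```bash
python3 - <<'E'
from h import *
w=dict(np.load('w7.npz'))
p=deproj(w,(106+335/2.5,100+224/2.5),.1067); d=p[:2]-[.6255,.0112]; y=-.18
print('lock',d@[-np.sin(y),np.cos(y)],'dx',d@[np.cos(y),np.sin(y)])
w=dict(np.load('w2.npz'))
p=deproj(w,(106+400.5/2.6,60+313/2.6),.1067); d=p[:2]-[.6255,.0112]
print('start lock',d@[-np.sin(y),np.cos(y)],'dx',d@[np.cos(y),np.sin(y)])
E
```

```text
lock 0.0010361389026431645 dx 0.007302872484371866
start lock -0.00024492419347938777 dx 0.008442229937865631
```

```bash
python3 -c "
from station import arm
print(arm.job_done())"
```

```text
the job is handed in; nothing more can be done
None
```

I slid the lock fully open, laid the handset face up in the dock and released it, slid the lock back to its end stop over it, and handed the job in at about 26 s; my last pictures showed the handset in place and the lock within about 1 mm of locked, but no verdict was returned.

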